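# Hang the long cork caddy under the bay marker

## Robot

A 6-joint arm with a two-finger parallel gripper is mounted at the origin on the work surface. World frame = base frame: x ahead of the robot, y to its left, z up, the work surface at z = 0. Lengths are in m, angles in rad, forces in N, time in s.
With the tool pointing down it reaches from about 0.375 to 0.975 m from the base axis. Payload 3.8 kg.
Tool frame: the origin (TCP) lies midway between the tips of the shut fingers; the grasp point (between the pads) lies 19 mm behind it; z points along the fingers, y is the line along which they close (so a half turn about z gives the same grasp; the last joint's range is limited). The gripper opens to 85 mm and grips with 20 to 120 N. Pads are 22 mm wide; open, the fingers measure 114 mm over their backs; the gripper's body (76 mm by 85 mm) begins 54 mm behind the grasp point. The pads swing forward as they close: fully open they stand 13 mm farther back than shut.
Start: joints at [1.141, 0.264, 1.604, -0, 1.274, -0.037], TCP at [0.258, 0.624, 0.231] pointing down, gripper open.
Joint ranges: [-2.63, 2.63], [-0.94, 2.18], [0.31, 2.57], [-1.31, 4.45], [0, 2.66], [-2.55, 2.55]. Speed limits (rad/s): [2.57, 2.57, 3.14, 3.14, 3.14, 3.14].

## Interface

Orientations are given as a rotation vector (axis times angle).
In Python, from workcell import read_state, vision, ticket gives the robot as it stands. The module is installed in compiled form; this text tells all that it offers.
- The arm moves only by the tool jog_arm, never from a script. Its arguments are lists of equal length, an entry for each row: "turn": the turn, a rotation vector about the tool's x, y, z in rad, a list of three; "delta_pos": the shift along the tool's x, y, z in m, a list of three; "gripper": the finger opening in m, from 0 to 0.0854. In form: {"turn": [[rx, ry, rz], ...], "delta_pos": [[dx, dy, dz], ...], "gripper": [gripper, ...]}. A call has 1 to 20 rows; each row shifts and turns the commanded pose from where the row before left it, along the tool's axes as they then stand; what a row does not reach is not made up. A row lasts 1/12 s, in which the tool goes at most 41.7 mm and 7.16 degrees, less where a joint would pass 70% of its speed; a pose out of reach is approached as far as the arm can. A call with a gripper value outside its range is refused whole. The fingers move at their own pace and stop on an object; "grip_force" is the grip in N (left out, the last holds). Time passes only in rows, so rows that do not move let the fingers close. It gives the time, the measured TCP pose, the force, the opening and the grip force at its end, in the units of the state.
- read_state(): the state, without advancing time (a new reading comes with each control period).
- vision.read_camera(name): name is "scene" or "top" or "wrist"; returns the picture (480x640x3 uint8, red, green, blue); there is no depth.
- vision.calibration(name): a dict with "vfov" (degrees; the focal length in pixels is half the picture's height over the tangent of half this angle, whatever the lens; pixels are square), "cx", "cy" (the principal point, pixels), "R" (3x3) and "t" (3): a world point X has camera coordinates R X + t; the wrist camera has in their place "mount" (4x4, takes a point from camera to tool coordinates, whose origin is the TCP and whose axes are the flange's). Camera axes: x right, y down, z forward; pixel columns grow to the right and rows downward; lengths in m; the calibration is good to about 2 mm. A picture is of the moment at which its call begins: read the wrist's pose just before it. calibration takes no time and is no camera call.
- ticket.finish_job(): hands the job in; it is judged then, once.
The state is a dict: "time": time; "q": joint angles; "joint_vel": joint speeds; "joint_torque": joint torques, N m; "tool_pos": TCP position; "tcp_rot": TCP orientation; "wrist_force": force on the tool from outside, world axes, zero at the start; "torque": the same for the moment, N m; "width": opening from 0.0 (shut) to 1.0 (fully open); "grip_force": force on a finger pad.
Only numpy, scipy, OpenCV 4.12 (cv2) and the standard library are available. Lean on these libraries where they do the work, as an engineer would, in place of code of your own. Each camera call takes 0.05 s, during which the arm holds its last target. There are 200 camera calls.

## Task

In the wine cellar, pick up the long wooden caddy and hang it by its wire hook from the wire loop under the end bay marker on the rail, the only marker with a loop, so that it hangs free and level below the marker. Leave the short caddy standing where it is.

Things in the scene. Friction and masses are not known exactly. Their poses are not given: they have to be found in the camera images.
- caddy: The long wooden caddy to hang: open trough 220 mm long (its x), 44 wide (its y), 45 high, walls 5, about 0.2 kg, upright on the table at the start. Origin: centre of its underside, z up. Its wire hook stands rigidly over the middle; it balances level below it. Grip it from above across the 44 mm width, e.g. 80 mm from the middle towards its -x end, clear of the hook and later of the marker.
- hook (a point): Underside of the caddy's hook arch, 112.5 mm above the caddy's underside, over its middle; axes as the caddy's. Steel wire 5 mm thick in the caddy's x-z plane: the stem rises 14 mm to the -x side, arches over (top 5 mm above this point) and ends in a down-turned tip 14 mm to the +x side, its end 23 mm below this point. 23 mm clear between stem and tip.
- loop (a point): Top of the low middle of the wire loop under the end marker, about 147 mm up. Upright 5 mm wire loop in the y-z plane, z up, x to its far side: 55 mm clear width (y), 60 mm clear height up to the board (56 wide, 56 tall, 10 thick). Marker swings in x on a rail along y, 310 mm up, its free end at y -45, its post at y +250; loopless markers at y +85, +165. Nothing stands beneath.
- short_caddy: The short wooden caddy, not to be hung: same make, width, height and hook as the long one, but only 120 mm long. Origin: centre of its underside. It stands about 130 to 190 mm (middle to middle, sideways) from the long one, on its left or right; both lie roughly along the robot's x.
There are look-alikes about, which are no part of the job. Leave any purple look-alike of the caddy alone.

How it is judged:
At the end, for the whole second after the job is handed in: The long caddy hangs by its hook from the end marker's loop: the loop's bar lies inside the hook (14 mm along the caddy, 30 mm sideways, 98 to 118 mm above the caddy's underside), its underside over 20 mm above the table, level within 11 degrees, almost at rest (under 0.08 m/s) (x of loop in the frame of caddy between -0.014 and 0.014 m and y of loop in the frame of caddy between -0.03 and 0.03 m and z of loop in the frame of caddy between 0.098 and 0.118 m and height (world z) of caddy above 0.02 m and angle between caddy's own z axis and vertical below 0.2 rad and linear speed of caddy below 0.08 m/s); the robot touches nothing.
It fails at once if the short caddy is moved by more than 40 mm (distance of short_caddy from where it was at the start of the episode above 0.04 m).
It fails at once if the short caddy is tipped over (more than 30 degrees) (angle between short_caddy's own z axis and vertical above 0.52 rad).
It also fails if it takes over 53 s, if anything falls off the work surface, if the arm or the gripper's body presses on something with over 40 N, if the wrist force passes 120 N, or if a joint passes its speed limit or range.

## Working session

There is one attempt and no reset: what is moved stays moved. The work goes in short steps, Python scripts to look and compute and a tool call to move; the robot and the scene stay as the last step left them, time stands still between calls to the robot, and variables do not carry over. Pictures are saved under pics/ and viewed, at most 12 in all, crops included, and the job is handed in when it is done.

Besides the shell and the picture viewer there is one more tool, called after "Emit:" as name(argument=value, ...), one argument or row to a line, values as JSON. jog_arm: Moves the arm, as the interface text tells. Its arguments: {"type":"object","properties":{"turn":{"type":"array","items":{"type":"array","items":{"type":"number"}}},"delta_pos":{"type":"array","items":{"type":"array","items":{"type":"number"}}},"gripper":{"type":"array","items":{"type":"number"}},"grip_force":{"type":"number"}},"required":["turn","delta_pos","gripper"]}

```bash
mkdir -p pics
python3 - <<'E'
from workcell import read_state, vision
import cv2,numpy as np
np.set_printoptions(precision=4,suppress=True)
for n in ["scene","top","wrist"]:
    cv2.imwrite(f"pics/{n}0.png",vision.read_camera(n)[:,:,::-1])
    print(n,vision.calibration(n))
s=read_state();print(s)
E
```

```text
scene {'vfov': 56.90256998384629, 'cx': 327.39045959397663, 'cy': 246.24132475075047, 'R': array([[ 0.4323,  0.9016,  0.013 ],
       [ 0.774 , -0.3636, -0.5183],
       [-0.4626,  0.2341, -0.8551]]), 't': array([-0.0217, -0.3405,  1.2585])}
top {'vfov': 48.61168843445843, 'cx': 320.00302966513516, 'cy': 242.07199056344479, 'R': array([[-0.0009, -1.    ,  0.0067],
       [-0.9923,  0.0001, -0.1236],
       [ 0.1236, -0.0067, -0.9923]]), 't': array([-0.1711,  0.4166,  1.0622])}
wrist {'vfov': 63.86150136717241, 'cx': 311.1097971069929, 'cy': 242.36977058251898, 'mount': array([[ 0.0008, -0.9607, -0.2775,  0.0695],
       [ 1.    ,  0.0009, -0.0002, -0.001 ],
       [ 0.0004, -0.2775,  0.9607, -0.1429],
       [ 0.    ,  0.    ,  0.    ,  1.    ]])}
{'time': 0.15, 'q': array([ 1.1411,  0.2646,  1.6051, -0.    ,  1.2737, -0.0369]), 'joint_vel': array([-0.0003, -0.0036, -0.0022,  0.0009, -0.0002,  0.0013]), 'joint_torque': array([  0.0003, -51.5902, -36.7962,  -0.    ,   0.0079,  -0.    ]), 'tool_pos': array([0.2581, 0.6231, 0.2302]), 'tcp_rot': array([-0.613 , -3.0808,  0.0028]), 'wrist_force': array([ 0.1782,  0.3989, -0.6045]), 'torque': array([-0.0397,  0.0186, -0.029 ]), 'grip_force': 0.0, 'width': 1.0010258346300702}
```

View pics/scene0.png

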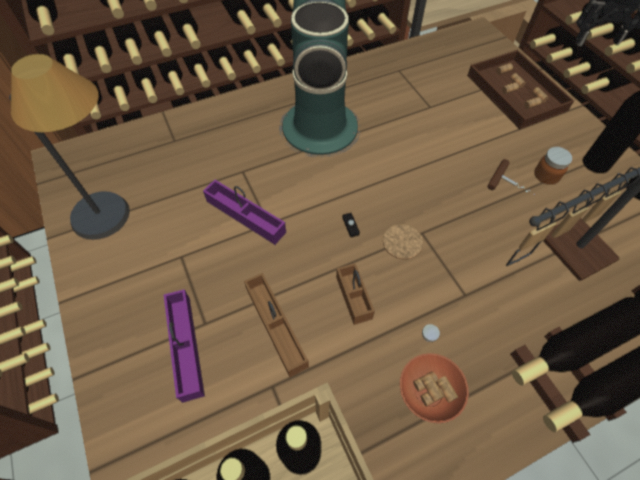

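View pics/top0.png

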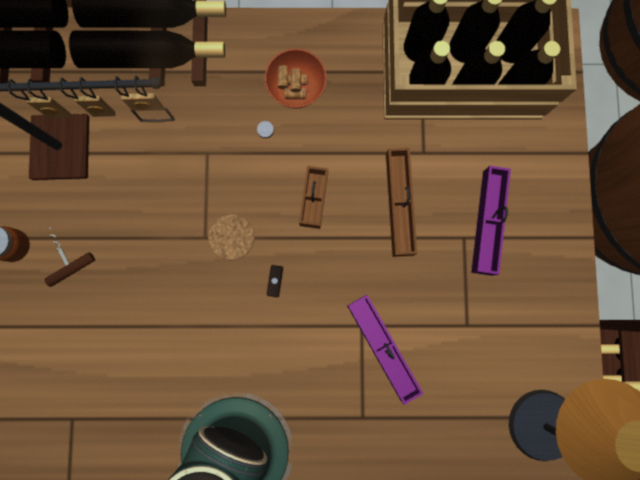

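The scene view shows the long caddy around (277,325), the short one at (355,293), and the rail at right with its loop near (520,245). In the top view the long caddy is around (401,203) with its hook near (407,195), the short one is at (313,197), and the end marker with its loop is near (147,103).

Run:
```python
import cv2,numpy as np
t=cv2.imread("pics/top0.png");s=cv2.imread("pics/scene0.png")
def c(im,x,y,w,h): return cv2.resize(im[y:y+h,x:x+w],(400,300),interpolation=cv2.INTER_CUBIC)
a=c(t,90,65,100,75); b=c(t,333,145,150,112)
d=c(s,490,160,150,112); e=c(s,200,265,150,112)
cv2.imwrite("pics/m1.png",np.vstack([np.hstack([a,b]),np.hstack([d,e])]))
```

```text
(no output)
```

View pics/m1.png

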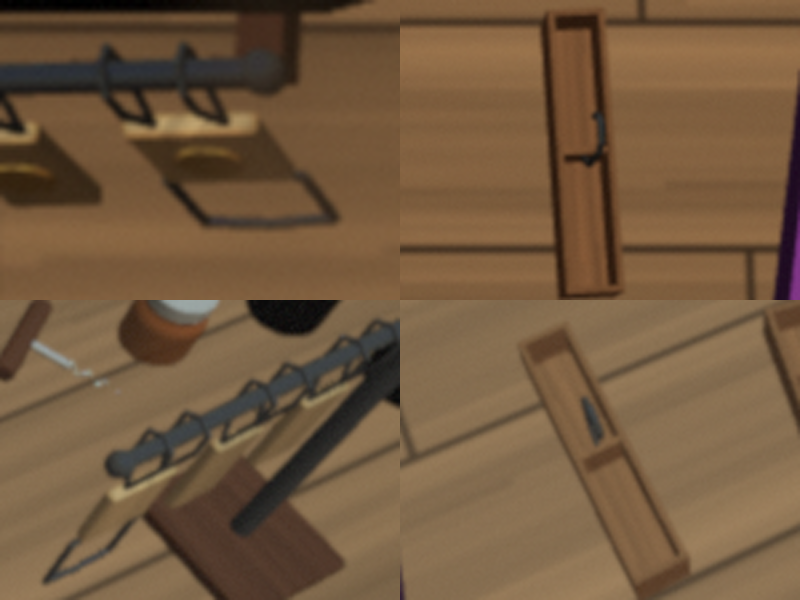

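```bash
cat > h.py <<'E'
from workcell import read_state, vision
import cv2,numpy as np
from scipy.spatial.transform import Rotation as Ro
np.set_printoptions(precision=4,suppress=True)
def cam(n,s=None):
    c=vision.calibration(n); f=240/np.tan(np.radians(c['vfov']/2))
    if n=='wrist':
        T=np.eye(4);T[:3,:3]=Ro.from_rotvec(s['tcp_rot']).as_matrix();T[:3,3]=s['tool_pos']
        M=np.linalg.inv(T@c['mount']);R,t=M[:3,:3],M[:3,3]
    else: R,t=c['R'],c['t']
    return f,c['cx'],c['cy'],R,t
def proj(C,X):
    f,cx,cy,R,t=C; p=np.atleast_2d(X)@R.T+t
    return np.c_[cx+f*p[:,0]/p[:,2],cy+f*p[:,1]/p[:,2]]
def atz(C,uv,z):
    f,cx,cy,R,t=C; d=R.T@np.array([(uv[0]-cx)/f,(uv[1]-cy)/f,1]); o=-R.T@t
    return o+d*(z-o[2])/d[2]
def tri(obs):
    A=[];b=[]
    for C,uv in obs:
        f,cx,cy,R,t=C; d=R.T@np.array([(uv[0]-cx)/f,(uv[1]-cy)/f,1]);d/=np.linalg.norm(d)
        P=np.eye(3)-np.outer(d,d);A.append(P);b.append(P@(-R.T@t))
    return np.linalg.lstsq(np.vstack(A),np.hstack(b),rcond=None)[0]
E
python3 - <<'E'
from h import *
T=cam('top');S=cam('scene')
k=150/400
tc=[(333+x*k,145+y*k) for x,y in [(143,12),(207,8),(158,297),(222,290)]]
sc=[(200+x*k,265+y*k) for x,y in [(120,345-300),(170,323-300),(240,300),(290,568-300)]]
for a in tc: print('top',atz(T,a,.045))
for a in sc: print('sc',atz(S,a,.045))
ta=[(90+x/4,65+y/4) for x,y in [(207,222),(338,218),(265,70)]]
sa=[(490+x*k,160+y*k) for x,y in [(118,548-300),(45,582-300),(120,464-300)]]
for a,b,z in zip(ta,sa,[.1445,.1445,.31]): print(atz(T,a,z),atz(S,b,z),tri([(T,a),(S,b)]))
P=np.array([atz(T,a,.045) for a in tc]);c=P.mean(0);d=(P[0]+P[1]-P[2]-P[3])[:2];d/=np.linalg.norm(d)
print('center',c,'yaw',np.arctan2(d[1],d[0]))
hook=[(-.014,.04),(-.014,.1)]+[(-.014*np.cos(q),.1+.015*np.sin(q)) for q in np.linspace(0,np.pi,9)]+[(.014,.0895)]
ims=[]
for n,C,x0,y0 in [('top',T,333,145),('scene',S,200,265)]:
  for sg in (1,-1):
    im=cv2.imread(f'pics/{n}0.png')[y0:y0+112,x0:x0+150];im=cv2.resize(im,(400,300),interpolation=2)
    X=np.array([[c[0]+sg*h*d[0],c[1]+sg*h*d[1],z] for h,z in hook])
    pts=((proj(C,X)-[x0,y0])/k).astype(int)
    cv2.polylines(im,[pts],False,(0,255,0),1);ims.append(im)
cv2.imwrite('pics/ov.png',np.vstack([np.hstack(ims[:2]),np.hstack(ims[2:])]))
E
```

```text
top [ 0.6064 -0.3086  0.045 ]
top [ 0.6096 -0.3582  0.045 ]
top [ 0.3852 -0.3163  0.045 ]
top [ 0.3905 -0.3647  0.045 ]
sc [ 0.3981 -0.3635  0.045 ]
sc [ 0.3966 -0.3199  0.045 ]
sc [ 0.6268 -0.3563  0.045 ]
sc [ 0.6211 -0.3144  0.045 ]
[0.6314 0.1633 0.1445] [0.6357 0.1738 0.1445] [0.6342 0.1675 0.1457]
[0.6335 0.1021 0.1445] [0.6358 0.1062 0.1445] [0.6349 0.1042 0.1441]
[0.6331 0.0869 0.31  ] [0.637  0.0882 0.31  ] [0.6354 0.0891 0.3069]
center [ 0.4979 -0.3369  0.045 ] yaw 0.03221363547607155
```

View pics/ov.png

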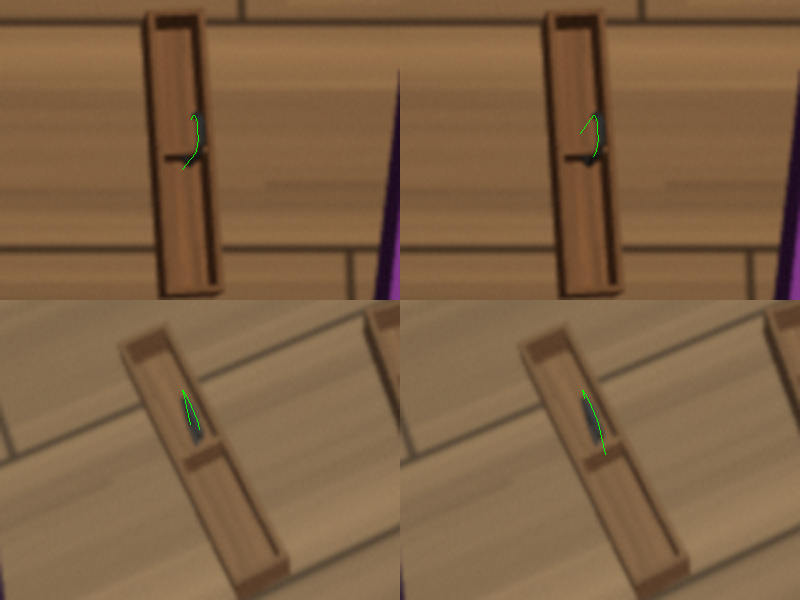

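The overlay puts the hook tip on the far side, so caddy +x is about world +x. The caddy middle is near (0.504,-0.338) with yaw 0.03, and the loop middle near (0.635,0.135), facing world x. I'll move over to the caddy.

Emit:
jog_arm(
  turn=[
    [0,0,-0.1055],
    [0,0,-0.1055],
    [0,0,-0.1055],
    [0,0,-0.1055],
    [0,0,0],
    [0,0,0],
    [0,0,0],
    [0,0,0],
    [0,0,0],
    [0,0,0],
    [0,0,0],
    [0,0,0],
    [0,0,0],
    [0,0,0],
    [0,0,0],
    [0,0,0],
    [0,0,0],
    [0,0,0],
    [0,0,0],
  ],
  delta_pos=[
    [0,0,0],
    [0,0,0],
    [0,0,0],
    [0,0,0],
    [-0.011,-0.025,0],
    [-0.011,-0.025,0],
    [-0.011,-0.025,0],
    [-0.011,-0.025,0],
    [-0.011,-0.025,0],
    [-0.011,-0.025,0],
    [-0.011,-0.025,0],
    [-0.011,-0.025,0],
    [-0.011,-0.025,0],
    [-0.011,-0.025,0],
    [-0.011,-0.025,0],
    [-0.011,-0.025,0],
    [-0.011,-0.025,0],
    [-0.011,-0.025,0],
    [-0.011,-0.025,0],
  ],
  gripper=[0.0854,0.0854,0.0854,0.0854,0.0854,0.0854,0.0854,0.0854,0.0854,0.0854,0.0854,0.0854,0.0854,0.0854,0.0854,0.0854,0.0854,0.0854,0.0854],
)

```text
time: 1.73
tool_pos: [0.4344, 0.2522, 0.2311]
tcp_rot: [0.046, -3.141, 0.0]
wrist_force: [1.1, -0.1, 0.6]
width: 0.999
grip_force: 0.0
```

Emit:
jog_arm(
  turn=[
    [0,0,0],
    [0,0,0],
    [0,0,0],
    [0,0,0],
    [0,0,0],
    [0,0,0],
    [0,0,0],
    [0,0,0],
    [0,0,0],
    [0,0,0],
    [0,0,0],
    [0,0,0],
    [0,0,0],
    [0,0,0],
    [0,0,0],
    [0,0,0],
    [0,0,0],
    [0,0,0],
    [0,0,0],
    [0,0,0],
  ],
  delta_pos=[
    [0.0015,-0.031,0],
    [0.0015,-0.031,0],
    [0.0015,-0.031,0],
    [0.0015,-0.031,0],
    [0.0015,-0.031,0],
    [0.0015,-0.031,0],
    [0.0015,-0.031,0],
    [0.0015,-0.031,0],
    [0.0015,-0.031,0],
    [0.0015,-0.031,0],
    [0.0015,-0.031,0],
    [0.0015,-0.031,0],
    [0.0015,-0.031,0],
    [0.0015,-0.031,0],
    [0.0015,-0.031,0],
    [0.0015,-0.031,0],
    [0.0015,-0.031,0],
    [0.0015,-0.031,0],
    [0.0015,-0.031,0],
    [0,0,0],
  ],
  gripper=[0.0854,0.0854,0.0854,0.0854,0.0854,0.0854,0.0854,0.0854,0.0854,0.0854,0.0854,0.0854,0.0854,0.0854,0.0854,0.0854,0.0854,0.0854,0.0854,0.0854],
)

```text
time: 3.4
tool_pos: [0.4225, -0.3408, 0.231]
tcp_rot: [0.041, -3.141, 0.004]
wrist_force: [-0.2, 0.4, 0.7]
width: 0.999
grip_force: 0.0
```

Run:
```python
from h import *
import pickle
s=read_state();im=vision.read_camera('wrist')
pickle.dump(s,open('s1.pkl','wb'));print(s['tool_pos'],s['tcp_rot'],s['q'])
cv2.imwrite('pics/w1.png',im[:,:,::-1])
```

```text
[ 0.4225 -0.3408  0.231 ] [ 0.0406 -3.1411  0.0043] [-0.7233  0.0129  1.8883 -0.0023  1.2387 -2.3191]
```

View pics/w1.png

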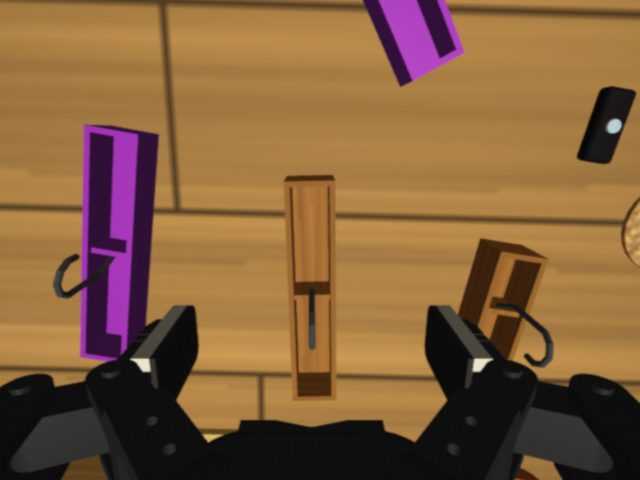

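The wrist view shows the caddy squarely between the fingers: near end at (285,181) and (335,180), far end at (293,400) and (336,399), and hook at (312,290) to (312,348).

Run:
```python
from h import *
import pickle
C=cam('wrist',pickle.load(open('s1.pkl','rb')))
for a in [(285,181),(335,180),(293,400),(336,399)]: print(atz(C,a,.045))
print(atz(C,(312,348),.115))
```

```text
[ 0.3938 -0.3656  0.045 ]
[ 0.3918 -0.3232  0.045 ]
[ 0.6133 -0.3559  0.045 ]
[ 0.6108 -0.3126  0.045 ]
[ 0.5108 -0.3394  0.115 ]
```

Emit:
jog_arm(
  turn=[
    [0,0,-0.02],
    [0,0,0],
    [0,0,0],
    [0,0,0],
    [0,0,0],
    [0,0,0],
    [0,0,0],
    [0,0,0],
    [0,0,0],
    [0,0,0],
    [0,0,0],
    [0,0,0],
    [0,0,0],
    [0,0,0],
    [0,0,0],
    [0,0,0],
    [0,0,0],
    [0,0,0],
    [0,0,0],
    [0,0,0],
  ],
  delta_pos=[
    [0,-0.002,0],
    [0,0,0.022],
    [0,0,0.022],
    [0,0,0.022],
    [0,0,0.022],
    [0,0,0.022],
    [0,0,0.022],
    [0,0,0.022],
    [0,0,0.022],
    [0,0,0.022],
    [0,0,0.02],
    [0,0,0],
    [0,0,0],
    [0,0,0],
    [0,0,0],
    [0,0,0],
    [0,0,0],
    [0,0,0],
    [0,0,0],
    [0,0,0],
  ],
  gripper=[0.0854,0.0854,0.0854,0.0854,0.0854,0.0854,0.0854,0.0854,0.0854,0.0854,0.0854,0.0854,0.03,0.03,0.03,0.03,0.03,0.03,0.03,0.03],
  grip_force=70,
)

```text
time: 5.12
tool_pos: [0.4248, -0.3394, 0.0157]
tcp_rot: [-0.077, 3.137, -0.005]
wrist_force: [0.1, -0.2, 7.2]
width: 0.509
grip_force: 72.3
```

Emit:
jog_arm(
  turn=[
    [0,0,0],
    [0,0,0],
    [0,0,0],
    [0,0,0],
    [0,0,0],
    [0,0,0],
    [0,0,0],
    [0,0,0],
    [0,0,0],
    [0,0,0],
    [0,0,0.047],
    [0,0,0],
  ],
  delta_pos=[
    [0,0,-0.008],
    [0,0,-0.016],
    [0,0,-0.016],
    [0,0,-0.016],
    [0,0,-0.016],
    [0,0,-0.016],
    [0,0,-0.016],
    [0,0,-0.016],
    [0,0,-0.016],
    [0,0,-0.016],
    [0,0,-0.008],
    [0,0,0],
  ],
  gripper=[0.03,0.03,0.03,0.03,0.03,0.03,0.03,0.03,0.03,0.03,0.03,0.03],
)

```text
time: 6.12
tool_pos: [0.4237, -0.3388, 0.1759]
tcp_rot: [-0.002, 3.139, -0.004]
wrist_force: [-0.7, 0.1, -3.0]
width: 0.504
grip_force: 71.3
```

Emit:
jog_arm(
  turn=[
    [0,0,0],
    [0,0,0],
    [0,0,0],
    [0,0,0],
    [0,0,0],
    [0,0,0],
    [0,0,0],
    [0,0,0],
    [0,0,0],
    [0,0,0],
    [0,0,0],
    [0,0,0],
    [0,0,0],
    [0,0,0],
    [0,0,0],
    [0,0,0],
    [0,0,0],
    [0,0,0],
    [0,0,0],
    [0,0,0],
  ],
  delta_pos=[
    [0.001,0.012,0],
    [0.001,0.025,0],
    [0.001,0.025,0],
    [0.001,0.025,0],
    [0.001,0.025,0],
    [0.001,0.025,0],
    [0.001,0.025,0],
    [0.001,0.025,0],
    [0.001,0.025,0],
    [0.001,0.025,0],
    [0.001,0.025,0],
    [0.001,0.025,0],
    [0.001,0.025,0],
    [0.001,0.025,0],
    [0.001,0.025,0],
    [0.001,0.025,0],
    [0.001,0.025,0],
    [0.001,0.025,0],
    [0.001,0.025,0],
    [0.001,0.012,0],
  ],
  gripper=[0.03,0.03,0.03,0.03,0.03,0.03,0.03,0.03,0.03,0.03,0.03,0.03,0.03,0.03,0.03,0.03,0.03,0.03,0.03,0.03],
)

```text
time: 7.78
tool_pos: [0.3997, 0.1383, 0.1719]
tcp_rot: [0.008, -3.138, -0.001]
wrist_force: [0.2, 0.5, -2.6]
width: 0.505
grip_force: 71.7
```

Run:
```python
from h import *
import pickle
s=read_state();im=vision.read_camera('wrist')
pickle.dump(s,open('s2.pkl','wb'));print(s['time'],s['tool_pos'],s['tcp_rot'],s['width'])
cv2.imwrite('pics/w2.png',im[:,:,::-1])
for n in('scene','top'):cv2.imwrite(f'pics/{n}2.png',vision.read_camera(n)[:,:,::-1])
```

```text
7.7833 [0.3997 0.1383 0.1719] [ 0.0076 -3.1384 -0.0012] 0.5048418610941442
```

View pics/w2.png

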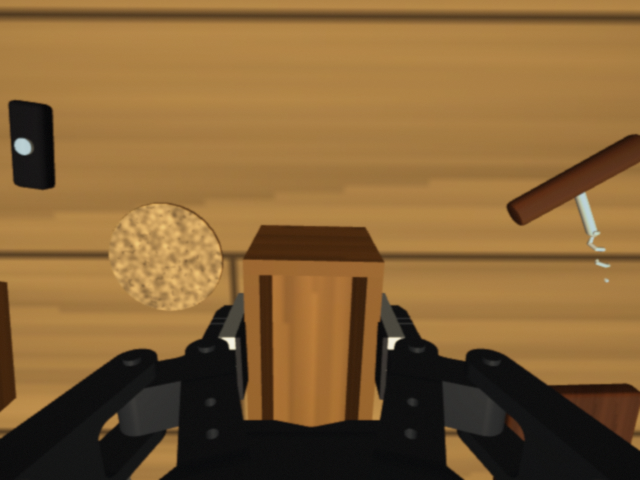

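```bash
cat >> h.py <<'E'
hk=[(-.014,0,.045),(-.014,0,.1)]+[(-.014*np.cos(q),0,.1+.015*np.sin(q)) for q in np.linspace(0,np.pi,9)]+[(.014,0,.0895)]
b=[(x,y,z) for z in(.045,) for x,y in[(-.11,-.022),(.11,-.022),(.11,.022),(-.11,.022),(-.11,-.022)]]
def ov(tag,s,loop=None,off=.079):
    out=[];cols=[]
    c=s['tool_pos']+[off,0,-.0157]
    for n in('top','scene'):
        C=cam(n);raw=cv2.imread(f'pics/{n}{tag}.png')
        u=proj(C,[.58,.13,.18])[0]; x0=int(np.clip(u[0]-80,0,480));y0=int(np.clip(u[1]-60,0,360))
        im=cv2.resize(raw[y0:y0+120,x0:x0+160],(400,300),interpolation=2);im2=im.copy()
        for L in(hk,b): cv2.polylines(im2,[((proj(C,np.array(L)+c)-[x0,y0])*2.5).astype(int)],False,(0,255,0),1)
        print(n,x0,y0);out.append(np.hstack([im,im2]))
    cv2.imwrite(f'pics/ov{tag}.png',np.vstack(out))
E
python3 - <<'E'
from h import *
import pickle
ov('2',pickle.load(open('s2.pkl','rb')))
E
```

```text
top 72 81
scene 425 169
```

View pics/ov2.png

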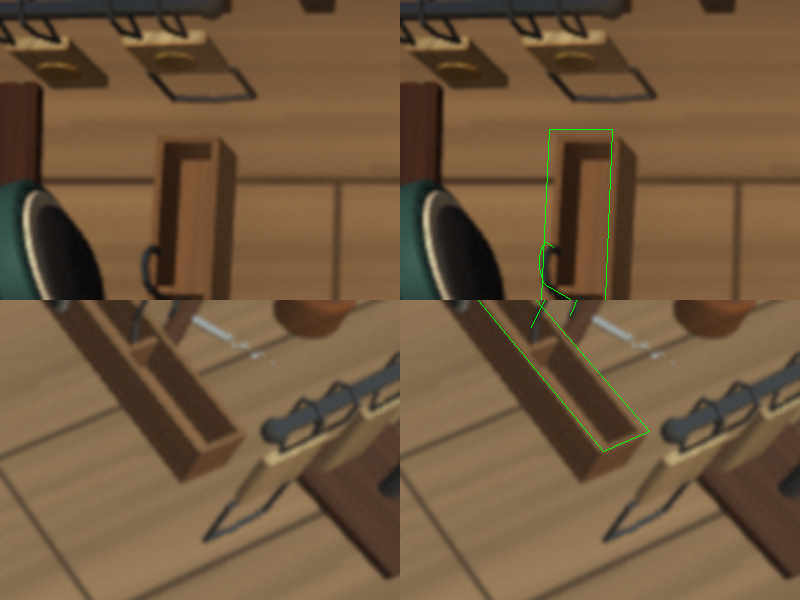

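Run:
```python
from h import *
import pickle
s=pickle.load(open('s2.pkl','rb'))
T=cam('top');S=cam('scene')
print('exp',s['tool_pos']+[.189,.022,.0293],s['tool_pos']+[.189,-.022,.0293])
for a,b_ in [((158,138),(242,137)),((219,138),(198,153))]:
    print(tri([(T,(72+a[0]/2.5,81+a[1]/2.5)),(S,(425+b_[0]/2.5,169+b_[1]/2.5))]))
for z in (.17,.18,.19,.2): print(z,atz(T,(72+158/2.5,81+138/2.5),z),atz(S,(425+242/2.5,169+137/2.5),z))
```

```text
exp [0.5887 0.1603 0.2012] [0.5887 0.1163 0.2012]
[0.5861 0.1587 0.1909]
[0.585  0.1146 0.1952]
0.17 [0.5925 0.1653 0.17  ] [0.5784 0.176  0.17  ]
0.18 [0.5892 0.1618 0.18  ] [0.5822 0.1681 0.18  ]
0.19 [0.5859 0.1583 0.19  ] [0.586  0.1603 0.19  ]
0.2 [0.5826 0.1548 0.2   ] [0.5898 0.1524 0.2   ]
```

The overlay matches to within a few mm: the caddy sags by about 0.04 rad and its hook is at about TCP + (0.079, 0, 0.094). I'll lower it and go close to the loop.

Emit:
jog_arm(
  turn=[
    [0,0,0],
    [0,0,0],
    [0,0,0],
    [0,0,0],
    [0,0,0],
    [0,0,0],
    [0,0,0],
    [0,0,0],
    [0,0,0],
    [0,0,0],
    [0,0,0],
    [0,0,0],
    [0,0,0],
    [0,0,0],
    [0,0,0],
    [0,0,0],
    [0,0,0],
    [0,0,0],
    [0,0,0],
  ],
  delta_pos=[
    [0,0,0.01],
    [0,0,0.01],
    [0,0,0.01],
    [0,0,0.01],
    [0,0,0.01],
    [0,0,0.01],
    [0,0,0.01],
    [0,0,0.01],
    [-0.01,0,0],
    [-0.01,0,0],
    [-0.01,0,0],
    [-0.01,0,0],
    [-0.01,0,0],
    [-0.01,0,0],
    [-0.01,0,0],
    [-0.01,0,0],
    [-0.01,0,0],
    [0,0,0],
    [0,0,0],
  ],
  gripper=[0.03,0.03,0.03,0.03,0.03,0.03,0.03,0.03,0.03,0.03,0.03,0.03,0.03,0.03,0.03,0.03,0.03,0.03,0.03],
)

```text
time: 9.52
tool_pos: [0.4925, 0.1361, 0.0933]
tcp_rot: [0.003, -3.141, 0.0]
wrist_force: [-0.9, 0.6, -2.0]
width: 0.502
grip_force: 71.8
```

Run:
```python
from h import *
import pickle
s=read_state()
pickle.dump(s,open('s3.pkl','wb'));print(s['time'],s['tool_pos'],s['tcp_rot'],s['width'])
for n in('scene','top'):cv2.imwrite(f'pics/{n}3.png',vision.read_camera(n)[:,:,::-1])
ov('3',s)
```

```text
9.5167 [0.4925 0.1361 0.0933] [ 0.003  -3.1413  0.    ] 0.5022328897269736
top 72 81
scene 425 169
```

View pics/ov3.png

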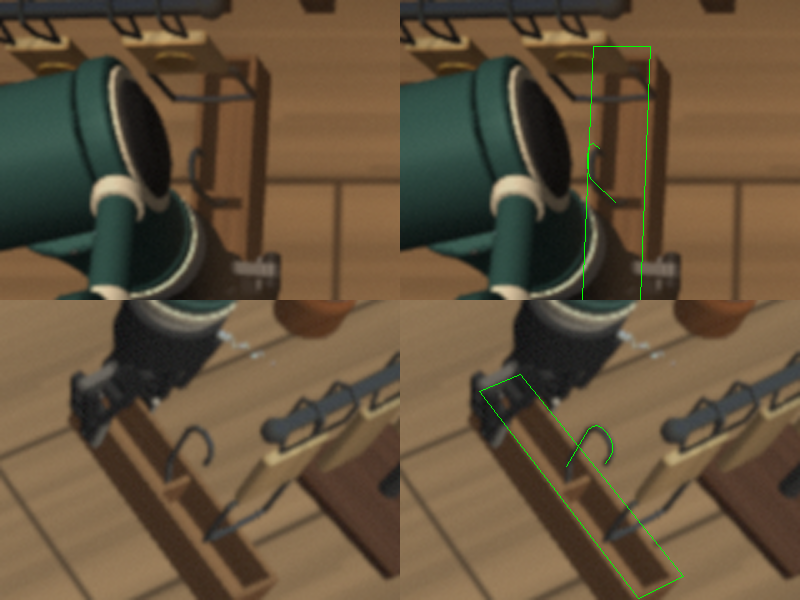

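The hook is clear of the loop and just above the bar, within about 3 mm of the model. I'll advance the tip through the loop and check.

Emit:
jog_arm(
  turn=[
    [0,0,0],
    [0,0,0],
    [0,0,0],
    [0,0,0],
    [0,0,0],
    [0,0,0],
    [0,0,0],
    [0,0,0],
    [0,0,0],
    [0,0,0],
  ],
  delta_pos=[
    [-0.008,0,0],
    [-0.008,0,0],
    [-0.008,0,0],
    [-0.008,0,0],
    [-0.008,0,0],
    [-0.008,0,0],
    [-0.008,0,0],
    [-0.006,0,0],
    [0,0,0],
    [0,0,0],
  ],
  gripper=[0.03,0.03,0.03,0.03,0.03,0.03,0.03,0.03,0.03,0.03],
)

```text
time: 10.45
tool_pos: [0.5542, 0.1362, 0.0931]
tcp_rot: [0.003, -3.141, 0.0]
wrist_force: [-0.6, 0.1, -3.3]
width: 0.502
grip_force: 71.8
```

Run:
```python
from h import *
import pickle
s=read_state()
pickle.dump(s,open('s4.pkl','wb'));print(s['time'],s['tool_pos'],s['tcp_rot'],s['width'])
for n in('scene','top'):cv2.imwrite(f'pics/{n}4.png',vision.read_camera(n)[:,:,::-1])
T=cv2.imread('pics/top4.png')[80:170,100:220];S=cv2.imread('pics/scene4.png')[195:285,475:595]
cv2.imwrite('pics/z4.png',np.hstack([cv2.resize(i,(400,300),interpolation=2) for i in (T,S)]))
```

```text
10.45 [0.5542 0.1362 0.0931] [ 0.0031 -3.1411  0.0001] 0.5019219648476823
```

View pics/z4.png

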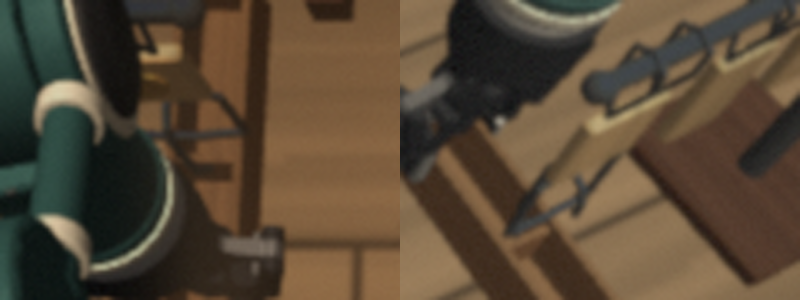

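The tip shows beyond the bar at crop (577,180) to (575,212), and the bar runs (510,232) to (605,185) in the scene half. I'll check the numbers against the model.

Run:
```python
from h import *
import pickle
s=pickle.load(open('s4.pkl','rb'));t=s['tool_pos']
S=cam('scene');T=cam('top')
q=lambda C,X,o,d:((proj(C,X)[0]-o)*10/3+[d,0])
for dx in (-.005,0,.005):
  print('tipend',q(S,t+[.093+dx,0,.0698],[475,195],400),'arch',q(S,t+[.079+dx,0,.0955],[475,195],400),'stem',q(S,t+[.065+dx,0,.04],[475,195],400))
print('bar',[q(S,[.635,y,.1445],[475,195],400) for y in(.106,.136,.166)],[q(T,[.635,y,.1445],[100,80],0) for y in(.106,.136,.166)])
```

```text
tipend [566.3698 209.8862] arch [568.4725 168.0713] stem [517.3467 197.8989]
tipend [571.905  216.7019] arch [574.1161 174.8976] stem [522.5155 204.3891]
tipend [577.4703 223.5547] arch [579.7911 181.7618] stem [527.7112 210.9131]
bar [array([505.0745, 234.8631]), array([546.0176, 215.8983]), array([586.3072, 197.2361])] [array([241.5178, 129.0024]), array([188.088 , 128.9228]), array([134.6366, 128.8432])]
```

Consistent within about 2 mm. Now lower onto the bar.

Emit:
jog_arm(
  turn=[
    [0,0,0],
    [0,0,0],
    [0,0,0],
    [0,0,0],
    [0,0,0],
    [0,0,0],
    [0,0,0],
    [0,0,0],
    [0,0,0],
  ],
  delta_pos=[
    [-0.001,0,0.006],
    [0,0,0.006],
    [0,0,0.006],
    [0,0,0.006],
    [0,0,0.006],
    [0,0,0.004],
    [0,0,0.002],
    [0,0,0],
    [0,0,0],
  ],
  gripper=[0.03,0.03,0.03,0.03,0.03,0.03,0.03,0.03,0.03],
)

```text
time: 11.3
tool_pos: [0.555, 0.1363, 0.0572]
tcp_rot: [0.003, -3.141, 0.0]
wrist_force: [-0.1, 0.1, -2.6]
width: 0.501
grip_force: 71.9
```

Emit:
jog_arm(
  turn=[
    [0,0,0],
    [0,0,0],
    [0,0,0],
  ],
  delta_pos=[
    [0,0,0.002],
    [0,0,0],
    [0,0,0],
  ],
  gripper=[0.03,0.03,0.03],
)

```text
time: 11.55
tool_pos: [0.5551, 0.1363, 0.0555]
tcp_rot: [-0.003, 3.141, 0.0]
wrist_force: [0.3, -0.1, -2.0]
width: 0.5
grip_force: 71.9
```

Emit:
jog_arm(
  turn=[
    [0,0,0],
    [0,0,0],
    [0,0,0],
  ],
  delta_pos=[
    [0,0,0.002],
    [0,0,0],
    [0,0,0],
  ],
  gripper=[0.03,0.03,0.03],
)

```text
time: 11.8
tool_pos: [0.5549, 0.1363, 0.0532]
tcp_rot: [0.003, -3.141, 0.0]
wrist_force: [-0.6, -0.6, -2.4]
width: 0.507
grip_force: 71.9
```

Emit:
jog_arm(
  turn=[
    [0,0,0],
    [0,0,0],
    [0,0,0],
  ],
  delta_pos=[
    [0,0,0.002],
    [0,0,0],
    [0,0,0],
  ],
  gripper=[0.03,0.03,0.03],
)

```text
time: 12.05
tool_pos: [0.5554, 0.1364, 0.0516]
tcp_rot: [-0.003, 3.141, 0.0]
wrist_force: [-0.3, 0.5, -1.0]
width: 0.505
grip_force: 72.1
```

Emit:
jog_arm(
  turn=[
    [0,0,0],
    [0,0,0],
    [0,0,0],
  ],
  delta_pos=[
    [0,0,0.002],
    [0,0,0],
    [0,0,0],
  ],
  gripper=[0.03,0.03,0.03],
)

```text
time: 12.3
tool_pos: [0.5564, 0.1365, 0.0505]
tcp_rot: [-0.003, 3.139, 0.001]
wrist_force: [0.4, 0.6, 2.9]
width: 0.501
grip_force: 72.7
```

Run:
```python
from h import *
s=read_state();print(s['time'],s['tool_pos'],s['wrist_force'],s['torque'])
for n in('scene','top'):cv2.imwrite(f'pics/{n}5.png',vision.read_camera(n)[:,:,::-1])
T=cv2.imread('pics/top5.png')[80:170,100:220];S=cv2.imread('pics/scene5.png')[195:285,475:595]
cv2.imwrite('pics/z5.png',np.hstack([cv2.resize(i,(400,300),interpolation=2) for i in (T,S)]))
```

```text
12.3 [0.5564 0.1365 0.0505] [0.4359 0.5551 2.9048] [-0.0325 -0.3292 -0.0329]
```

View pics/z5.png

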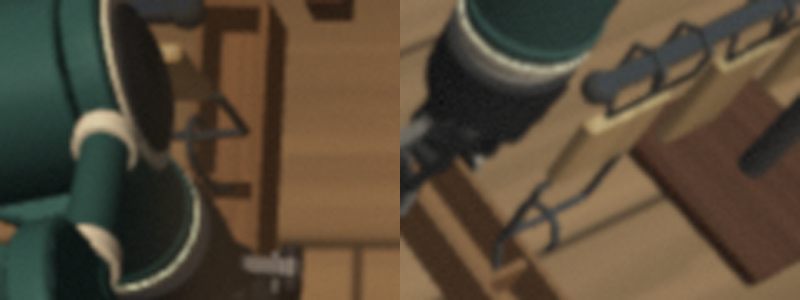

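The hook straddles the bar: stem on the near side, tip on the far side at (555,245), and contact force has appeared. I'll unload slightly and release.

Emit:
jog_arm(
  turn=[
    [0,0,0],
    [0,0,0],
    [0,0,0],
    [0,0,0],
    [0,0,0],
    [0,0,0],
    [0,0,0],
    [0,0,0],
    [0,0,0],
    [0,0,0],
    [0,0,0],
    [0,0,0],
    [0,0,0],
    [0,0,0],
    [0,0,0],
    [0,0,0],
  ],
  delta_pos=[
    [0,0,-0.001],
    [0,0,0],
    [0,0,0],
    [0,0,0],
    [0,0,0],
    [0,0,0],
    [0,0,0],
    [0,0,0],
    [0,0,0],
    [0,0,0],
    [0,0,0],
    [0,0,0],
    [0,0,0],
    [0,0,0],
    [0,0,0],
    [0,0,0],
  ],
  gripper=[0.03,0.03,0.044,0.046,0.048,0.05,0.055,0.06,0.065,0.07,0.075,0.08,0.0854,0.0854,0.0854,0.0854],
  grip_force=20,
)

```text
time: 13.73
tool_pos: [0.555, 0.1363, 0.0503]
tcp_rot: [0.004, -3.142, 0.0]
wrist_force: [-0.0, 0.0, 0.5]
width: 1.002
grip_force: 0.0
```

Emit:
jog_arm(
  turn=[
    [0,0,0],
    [0,0,0],
    [0,0,0],
    [0,0,0],
    [0,0,0],
    [0,0,0],
    [0,0,0],
    [0,0,0],
    [0,0,0],
    [0,0,0],
    [0,0,0],
    [0,0,0],
    [0,0,0],
    [0,0,0],
    [0,0,0],
    [0,0,0],
    [0,0,0],
    [0,0,0],
  ],
  delta_pos=[
    [0,0,-0.005],
    [0,0,-0.01],
    [0,0,-0.01],
    [0,0,-0.01],
    [0,0,-0.01],
    [0,0,-0.01],
    [0,0,-0.01],
    [0,0,-0.01],
    [0,0,-0.01],
    [0.015,0,-0.015],
    [0.015,0,-0.015],
    [0.015,0,-0.015],
    [0.015,0,-0.01],
    [0.015,0,0],
    [0.015,0,0],
    [0.015,0,0],
    [0.015,0,0],
    [0,0,0],
  ],
  gripper=[0.0854,0.0854,0.0854,0.0854,0.0854,0.0854,0.0854,0.0854,0.0854,0.0854,0.0854,0.0854,0.0854,0.0854,0.0854,0.0854,0.0854,0.0854],
)

```text
time: 15.23
tool_pos: [0.4325, 0.1359, 0.1904]
tcp_rot: [0.004, -3.14, 0.0]
wrist_force: [-0.2, 0.5, 0.3]
width: 1.002
grip_force: 0.0
```

Run:
```python
from h import *
import time
s=read_state();print(s['time'],s['tool_pos'],s['wrist_force'])
a=[vision.read_camera('scene')[:,:,::-1] for _ in range(10)]
print([np.abs(a[i].astype(int)-a[0])[160:300,430:640].max(2).astype(float).mean() for i in range(1,10)])
t=vision.read_camera('top')[:,:,::-1]
cv2.imwrite('pics/z6.png',np.hstack([cv2.resize(i,(400,300),interpolation=2) for i in (t[60:180,80:240],a[-1][180:300,450:610])]))
```

```text
15.2333 [0.4325 0.1359 0.1904] [-0.1793  0.4904  0.2563]
[np.float64(1.7784013605442177), np.float64(1.829829931972789), np.float64(1.8754421768707483), np.float64(1.9052721088435374), np.float64(1.9400680272108843), np.float64(1.991938775510204), np.float64(2.024727891156463), np.float64(2.0571768707482994), np.float64(2.084013605442177)]
```

View pics/z6.png

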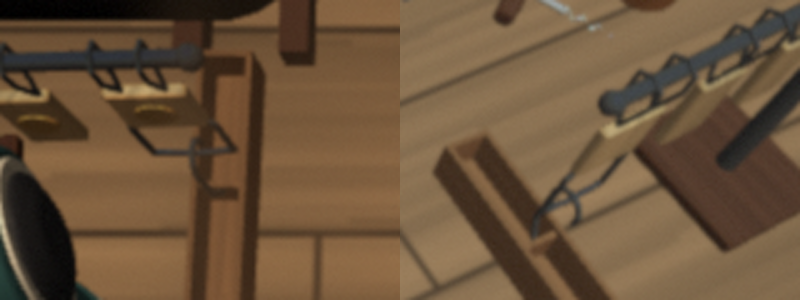

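The caddy hangs by its hook near the middle of the bar (top (200,150), scene (570,200)) and its gripper-side end is free. I'll let it settle and verify that it is still and level.

Emit:
jog_arm(
  turn=[
    [0,0,0],
    [0,0,0],
    [0,0,0],
    [0,0,0],
    [0,0,0],
    [0,0,0],
    [0,0,0],
    [0,0,0],
    [0,0,0],
    [0,0,0],
    [0,0,0],
    [0,0,0],
    [0,0,0],
    [0,0,0],
    [0,0,0],
    [0,0,0],
    [0,0,0],
    [0,0,0],
    [0,0,0],
    [0,0,0],
  ],
  delta_pos=[
    [0,0,0],
    [0,0,0],
    [0,0,0],
    [0,0,0],
    [0,0,0],
    [0,0,0],
    [0,0,0],
    [0,0,0],
    [0,0,0],
    [0,0,0],
    [0,0,0],
    [0,0,0],
    [0,0,0],
    [0,0,0],
    [0,0,0],
    [0,0,0],
    [0,0,0],
    [0,0,0],
    [0,0,0],
    [0,0,0],
  ],
  gripper=[0.0854,0.0854,0.0854,0.0854,0.0854,0.0854,0.0854,0.0854,0.0854,0.0854,0.0854,0.0854,0.0854,0.0854,0.0854,0.0854,0.0854,0.0854,0.0854,0.0854],
)

```text
time: 17.45
tool_pos: [0.435, 0.136, 0.1903]
tcp_rot: [0.003, -3.142, 0.0]
wrist_force: [-0.3, 0.0, -0.1]
width: 1.002
grip_force: 0.0
```

Emit:
jog_arm(
  turn=[
    [0,0,0],
    [0,0,0],
    [0,0,0],
    [0,0,0],
    [0,0,0],
    [0,0,0],
    [0,0,0],
    [0,0,0],
    [0,0,0],
    [0,0,0],
    [0,0,0],
    [0,0,0],
    [0,0,0],
    [0,0,0],
    [0,0,0],
    [0,0,0],
    [0,0,0],
    [0,0,0],
    [0,0,0],
    [0,0,0],
  ],
  delta_pos=[
    [0,0,0],
    [0,0,0],
    [0,0,0],
    [0,0,0],
    [0,0,0],
    [0,0,0],
    [0,0,0],
    [0,0,0],
    [0,0,0],
    [0,0,0],
    [0,0,0],
    [0,0,0],
    [0,0,0],
    [0,0,0],
    [0,0,0],
    [0,0,0],
    [0,0,0],
    [0,0,0],
    [0,0,0],
    [0,0,0],
  ],
  gripper=[0.0854,0.0854,0.0854,0.0854,0.0854,0.0854,0.0854,0.0854,0.0854,0.0854,0.0854,0.0854,0.0854,0.0854,0.0854,0.0854,0.0854,0.0854,0.0854,0.0854],
)

```text
time: 19.12
tool_pos: [0.435, 0.136, 0.1903]
tcp_rot: [0.004, -3.142, 0.0]
wrist_force: [-0.2, 0.2, 0.5]
width: 0.999
grip_force: 0.0
```

Run:
```python
from h import *
a=[vision.read_camera('scene')[:,:,::-1] for _ in range(20)]
print(np.round([np.abs(a[i].astype(int)-a[0])[160:300,430:640].max(2).mean() for i in range(1,20)],2))
t=vision.read_camera('top')[:,:,::-1]
cv2.imwrite('pics/z7.png',np.hstack([cv2.resize(i,(400,300),interpolation=2) for i in (t[60:210,60:260],a[-1][150:300,440:640])]))
print(read_state()['time'])
```

```text
[1.68 1.7  1.69 1.7  1.7  1.69 1.69 1.68 1.67 1.67 1.69 1.7  1.71 1.71
 1.7  1.71 1.7  1.68 1.67]
20.1667
```

View pics/z7.png

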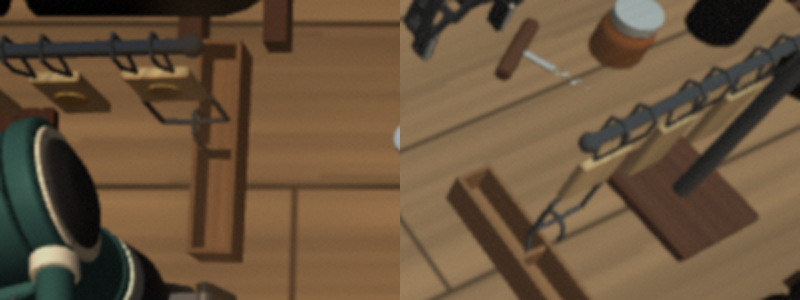

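The caddy is at rest, since the differences are pure camera noise. As a last check, I'll triangulate the near end's rim corners (top (190,250) and (237,254); scene (488,165) and (450,180)) for levelness.

Run:
```python
from h import *
T=cam('top');S=cam('scene')
for a,b_ in [((190,250),(88,165)),((237,254),(50,180))]:
    print(tri([(T,(60+a[0]/2,60+a[1]/2)),(S,(440+b_[0]/2,150+b_[1]/2))]))
print('top far', [atz(T,(60+a/2,60+44/2),.08) for a in (203,243)])
```

```text
[0.525  0.1566 0.0759]
[0.5216 0.1106 0.071 ]
top far [array([0.7355, 0.1487, 0.08  ]), array([0.7356, 0.1084, 0.08  ])]
```

```bash
python3 -c "
from workcell import ticket
print(ticket.finish_job())"
```

```text
the job is handed in; nothing more can be done
None
```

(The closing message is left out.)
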